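# Draw the toy bath onto its drain cup

## Robot

A 6-joint arm with a two-finger parallel gripper is mounted at the origin on the work surface. World frame = base frame: x ahead of the robot, y to its left, z up, the work surface at z = 0. Lengths are in m, angles in rad, forces in N, time in s.
With the tool pointing down it reaches from about 0.275 to 0.85 m from the base axis. Payload 19 kg.
Tool frame: the origin (TCP) lies midway between the tips of the shut fingers; the grasp point (between the pads) lies 19 mm behind it; z points along the fingers, x is the direction in which the jaws open and shut, and the axes are right-handed (so a half turn about z gives the same grasp; the last joint's range is limited). The gripper opens to 85 mm and grips with 20 to 120 N. Pads are 22 mm wide; open, the fingers measure 114 mm over their backs; the gripper's body (76 mm by 85 mm) begins 54 mm behind the grasp point. The pads swing forward as they close: fully open they stand 13 mm farther back than shut.
Start: joints at [-1.481, 0.15, 1.437, -0, 1.554, -0.134], TCP at [0.128, -0.561, 0.231] pointing down, gripper open.
Joint ranges: [-2.8, 2.8], [-0.68, 2.1], [0.12, 2.68], [-1.39, 4.53], [0.16, 2.79], [-2.81, 2.81]. Speed limits (rad/s): [1.89, 1.89, 2.22, 3.01, 3.01, 3.01].

## Interface

Orientations are given as a 3x3 rotation matrix whose columns are the frame's x, y, z axes.
In Python, from cell import manip, cams gives the robot as it stands.
- The arm moves only by the tool step_arm, never from a script. Its argument "motion" is a list of rows, each an object of numbers: "grip": the opening, from 0 (shut) to 1 (fully open); "x", "y", "z": the shift along the tool's x, y, z in cm; "ax", "ay", "az": the turn, a rotation vector about the tool's x, y, z in rad. In form: [{"grip": .., "x": .., "y": .., "z": .., "ax": .., "ay": .., "az": ..}, ...]. A call has 1 to 10 rows; each row shifts and turns the commanded pose from where the row before left it, along the tool's axes as they then stand; what a row does not reach is not made up. A row lasts 1/8 s, in which the tool goes at most 62.5 mm and 10.7 degrees, less where a joint would pass 70% of its speed; a pose out of reach is approached as far as the arm can. A call with a gripper value outside its range is refused whole. The fingers move at their own pace and stop on an object; "force" is the grip in N (left out, the last holds). Time passes only in rows, so rows that do not move let the fingers close. It gives the time, the measured TCP pose, the force and the opening at its end, in the units of the state.
- manip.get_obs(): the state, without advancing time (a new reading comes with each control period).
- cams.capture(name): name is "side" or "top"; returns a dict with "img" (400x640x3 uint8, red, green, blue), "vertical_fov" (degrees; the focal length in pixels is half the picture's height over the tangent of half this angle, whatever the lens; pixels are square), "cx", "cy" (the principal point, pixels), "rvec" (rotation vector, rad) and "tvec" (3), from world to camera coordinates, as OpenCV has them. Camera axes: x right, y down, z forward; pixel columns grow to the right and rows downward; lengths in m; the calibration is good to about 2 mm. A picture is of the moment at which its call begins. There is no depth.
- manip.job_done(): hands the job in, once; it reports no verdict.
The state is a dict: "time_s": time; "joint_positions": joint angles; "dq": joint speeds; "joint_efforts": joint torques, N m; "ee_pos": TCP position; "tool_rot": TCP orientation; "ft_force": force on the tool from outside, world axes, zero at the start; "moment": the same for the moment, N m; "opening": finger opening in m.
Only numpy, scipy, OpenCV 4.12 (cv2) and the standard library are available. Lean on these libraries where they do the work, as an engineer would, in place of code of your own. Each camera call takes 0.05 s, during which the arm holds its last target.

## Task

Hook a fingertip behind the far rim of the steel toy bath and drag it towards you, flat on the tiled floor panel, in between the wooden rails until its near end squeezes the red sprung drain cup firmly: keep up a push on the cup of about 8 N for half a second, never as much as 12 N. Then ease off slowly, so that the cup does not kick the bath away, and leave the bath lying lightly against the cup. Do not lift or tip the bath, and leave the stool, soap dish and mirror stand where they are.

Things in the scene. Friction and masses are not known exactly. Their poses are not given: they have to be found in the camera images.
- dock: Fixed tiled floor panel, 420 x 190 mm, top 8 mm above the table. Origin: on the table, midway between the near ends of the rails; x along the bay away from the drain (roughly away from the robot), z up; panel spans x -85 to 335 mm. Two wooden rails 18 mm high stand on it at x 0 to 80 mm, 92 mm clear between them; from there they flare to about 120 mm clear at x 138 mm.
- drain: Fixed white plastic drain block, 55 x 70 x 50 mm, with a small steel tap stem on top, standing on the panel at the near end of the bay. Same origin and axes as dock; its face lies at x -20 mm. A grey pipe sticks out of the face towards +x and ends in the red rubber cup.
- bath: Loose steel toy bath, open on top, 0.4 to 0.6 kg, sliding with 2 to 5 N of friction. Walls 140 x 84 mm outside, 3 mm thick; a rolled rim 8 mm thick round the top, 156 x 100 mm overall, its centre 50 mm and top 54 mm above the underside. Origin: centre of the underside; x along its length to the far end, z up. Starts flat on the panel, beyond or between the flares. Its near end wall meets the cup.
- far_rim (a point): Outermost point of the middle of the bath's far rim, 78 mm along +x from the bath's origin and 50 mm above its underside.
- stool: Loose green plastic toy step stool, 75 x 100 x 60 mm, beside the panel. Origin: centre of its underside. To be left alone.
- soap_dish: Loose pink ceramic soap dish, 75 x 100 x 22 mm, beside the panel. Origin: centre of its underside. To be left alone.
- mirror: Loose wooden mirror stand with a round 90 mm mirror, 160 mm tall, foot 76 mm across, off to the side near the far end. Origin: centre of its underside. To be left alone.
- cabinet: Fixed white plastic toy medicine cabinet with a hinged flap, 80 x 160 x 170 mm, off to the left. Origin: centre of its underside.
- pipe_line (a point): Fixed point on the pipe's axis, 36 mm above the dock origin. The red cup, 26 mm across, has its free face 21 to 68 mm out from here along dock x: the pipe is pulled out by a different amount each time and this is not measured. The cup is sprung along x, about 1.8 N per mm, travel 13 mm, and springs back when let go.
Things that resemble listed ones, but are neither listed nor needed, are in the scene too. Several things have the shape of the bath; the one meant has the colours described above.

How it is judged:
By the outcome, as a careful person would: the job done as asked, in the order asked, and still so for the second after the job is handed in, with the robot touching nothing.
It also fails if it takes over 54 s, if anything falls off the work surface, if the arm or the gripper's body presses on something with over 40 N, if the wrist force passes 120 N, or if a joint passes its speed limit or range.

## Working session

There is one attempt and no reset: what is moved stays moved. The work goes in short steps, Python scripts to look and compute and a tool call to move; the robot and the scene stay as the last step left them, time stands still between calls to the robot, and variables do not carry over. Pictures are saved under pics/ and viewed, and the job is handed in when it is done.

Besides the shell and the picture viewer there is one more tool, called after "Emit:" by a JSON object that holds its "method" and its "body", one argument or row to a line. step_arm: Moves the arm, as the interface text tells. Its arguments: {"type":"object","properties":{"motion":{"type":"array"},"force":{"type":"number"}},"required":["motion"]}

```bash
ls; mkdir -p pics
cat > h.py <<'E'
import numpy as np, cv2
from cell import manip, cams
def cap(n,f=None):
    c=cams.capture(n)
    if f: cv2.imwrite(f,c["img"][:,:,::-1])
    return c
def mats(c):
    H=c["img"].shape[0]; f=H/2/np.tan(np.radians(c["vertical_fov"])/2)
    K=np.array([[f,0,c["cx"]],[0,f,c["cy"]],[0,0,1]]); R=cv2.Rodrigues(np.array(c["rvec"],float))[0]
    return K,R,np.array(c["tvec"],float).ravel()
def ray(c,uv,z):
    K,R,t=mats(c); uv=np.atleast_2d(np.array(uv,float))
    d=(R.T@np.linalg.inv(K)@np.c_[uv,np.ones(len(uv))].T).T; o=-R.T@t
    return o+d*((z-o[2])/d[:,2])[:,None]
def proj(c,P):
    K,R,t=mats(c); P=np.atleast_2d(np.array(P,float)); q=(K@(R@P.T+t[:,None])).T
    return q[:,:2]/q[:,2:]
E
python3 - <<'E'
from h import *
for n in("side","top"):
    c=cap(n,f"pics/{n}0.png"); K,R,t=mats(c); print(n,c["vertical_fov"],c["cx"],c["cy"],-R.T@t,R[2])
    print({k:v for k,v in c.items() if k!="img"})
print(manip.get_obs())
E
```

```text
pics
side 51.576224016722435 326.83529517909744 195.8688359345198 [0.47978186 0.86234106 0.98653065] [ 0.1123528  -0.63887483 -0.76106228]
{'vertical_fov': 51.576224016722435, 'cx': 326.83529517909744, 'cy': 195.8688359345198, 'rvec': array([ 0.24558294, -2.8811863 ,  1.06089907]), 'tvec': array([0.62211343, 0.05431002, 1.24783443])}
top 51.86640537875283 315.48397110746606 197.63402145969812 [0.39205916 0.07636262 1.05538937] [ 0.2303743  -0.00472059 -0.97309064]
{'vertical_fov': 51.86640537875283, 'cx': 315.48397110746606, 'cy': 197.63402145969812, 'rvec': array([ 2.07796559, -2.12030128,  0.24769208]), 'tvec': array([0.08417882, 0.62311936, 0.93702964])}
{'time_s': 0.1, 'joint_positions': array([-1.48098516e+00,  1.50943100e-01,  1.43795079e+00,  1.02530163e-06,
        1.55382397e+00, -1.34003281e-01]), 'dq': array([-0.0021721 , -0.00249561, -0.00290719,  0.00021443,  0.00135803,
        0.00261786]), 'joint_efforts': array([ 3.21064894e-03, -7.14382339e+01, -5.71794963e+01, -2.73102733e-04,
        7.00721124e-03, -3.33221169e-05]), 'ee_pos': array([ 0.12758023, -0.56043534,  0.23073985]), 'tool_rot': array([[ 2.21950465e-01, -9.75057937e-01, -9.98990685e-05],
       [-9.75057305e-01, -2.21950436e-01,  1.12076106e-03],
       [-1.11497961e-03, -1.51346123e-04, -9.99999367e-01]]), 'ft_force': array([-0.07901044, -0.24821709, -0.45600548]), 'moment': array([-0.01394441,  0.04209088,  0.01616628]), 'opening': 0.08530437179941856}
```

View pics/top0.png

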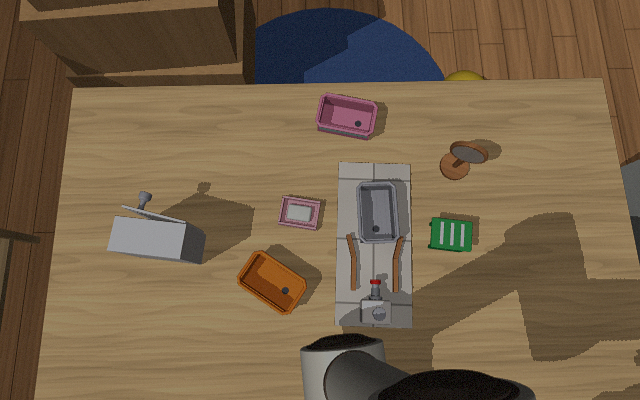

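View pics/side0.png

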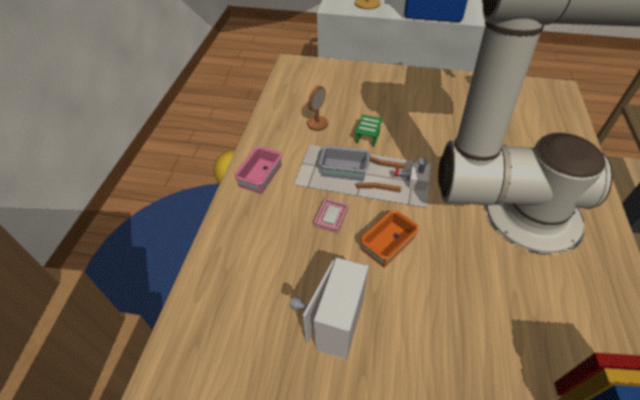

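Top view: three bath shapes are at (347,116) pink, (272,282) orange and (378,212) grey steel. Only the grey one fits, since it is steel and lies on the tiled panel. I'll confirm it in an enlarged crop.

Run:
```python
from h import *
im=cv2.imread("pics/top0.png")[150:335,315:435]
cv2.imwrite("pics/topcrop.png",cv2.resize(im,None,fx=3.2,fy=3.2,interpolation=cv2.INTER_CUBIC))
im=cv2.imread("pics/side0.png")[140:210,290:440]
cv2.imwrite("pics/sidecrop.png",cv2.resize(im,None,fx=5,fy=5,interpolation=cv2.INTER_CUBIC))
```

```text
(no output)
```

View pics/topcrop.png

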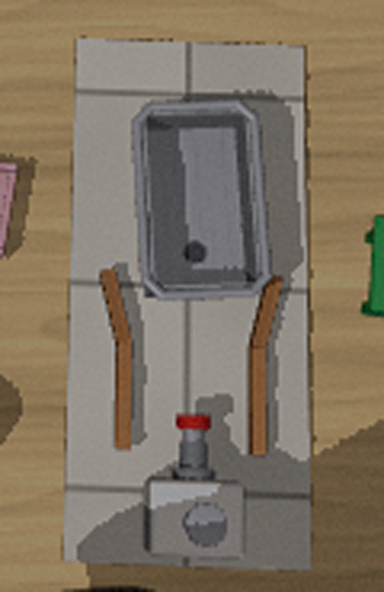

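View pics/sidecrop.png

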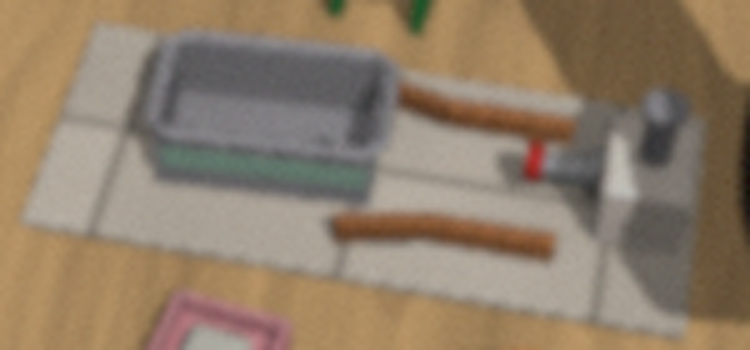

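The crops confirm it: grey steel bath, rim corners in the top image roughly (357,187)–(398,243). The red cup is at (375.5,282). Next I'll measure positions.

Run:
```python
from h import *
c=cap("top"); s=cap("side")
u=lambda p:(np.array(p,float)+.5)/3.2-.5+np.array([315,150])
us=lambda p:(np.array(p,float)+.5)/5-.5+np.array([290,140])
print("panel top",ray(c,u([[76,38],[306,45],[311,570],[64,560]]),.008).round(4))
print("panel side",ray(s,us([[97,22],[22,217],[686,337]]),.008).round(4))
print("rails inner base",ray(c,u([[131,450],[131,343],[249,455],[250,345]]),.026).round(4))
print("rim L,R,F,N",ray(c,u([[133,120],[146,285],[257,118],[270,270],[147,101],[243,99],[155,298],[258,298]]),.060).round(4))
print("rim side FL.. ",ray(s,us([[150,125],[160,38],[385,48],[375,150]]),.060).round(4))
for n,q in(("top",c),("side",s)):
    h=cv2.cvtColor(q["img"],cv2.COLOR_RGB2HSV)
    m=(((h[...,0]<5)|(h[...,0]>175))&(h[...,1]>170)&(h[...,2]>70)).astype(np.uint8)
    k,l,st,ce=cv2.connectedComponentsWithStats(m)
    for i in range(1,k):
        if st[i,4]>8: print(n,st[i],ce[i],ray(q,ce[i],.044)[0].round(4), ray(q,ce[i],.057)[0].round(4))
```

```text
panel top [[ 0.7379  0.008   0.008 ]
 [ 0.7279 -0.1836  0.008 ]
 [ 0.3097 -0.1567  0.008 ]
 [ 0.3208  0.031   0.008 ]]
panel side [[ 0.7257 -0.1823  0.008 ]
 [ 0.7367  0.0053  0.008 ]
 [ 0.3177  0.0337  0.008 ]]
rails inner base [[ 0.4013 -0.0219  0.026 ]
 [ 0.4824 -0.0253  0.026 ]
 [ 0.3958 -0.1117  0.026 ]
 [ 0.479  -0.1177  0.026 ]]
rim L,R,F,N [[ 0.6526 -0.0309  0.06  ]
 [ 0.523  -0.0352  0.06  ]
 [ 0.6523 -0.128   0.06  ]
 [ 0.5325 -0.1301  0.06  ]
 [ 0.6678 -0.0426  0.06  ]
 [ 0.6679 -0.118   0.06  ]
 [ 0.5129 -0.0416  0.06  ]
 [ 0.5114 -0.1196  0.06  ]]
rim side FL..  [[ 0.661  -0.0389  0.06  ]
 [ 0.669  -0.1185  0.06  ]
 [ 0.523  -0.1337  0.06  ]
 [ 0.5191 -0.0409  0.06  ]]
top [370 280  11   4  40] [375.  281.5] [ 0.4209 -0.0678  0.044 ] [ 0.4205 -0.0659  0.057 ]
side [595 354  45  15 544] [618.13419118 360.79595588] [-0.1035  0.4381  0.044 ] [-0.0954  0.444   0.057 ]
```

```bash
cat >> h.py <<'E'
YAW=np.radians(-3.4); O=np.array([.4002,-.0679,0])
dx=np.array([np.cos(YAW),np.sin(YAW),0]); dy=np.array([-np.sin(YAW),np.cos(YAW),0])
T=np.radians(25)
def goalR():
    z=-np.sin(T)*dx-np.cos(T)*np.array([0,0,1]); x=-dy; return np.c_[x,np.cross(z,x),z]
def delta(p,R=None):
    from scipy.spatial.transform import Rotation as S
    o=manip.get_obs(); R0=o["tool_rot"]; print("t",o["time_s"],"shift cm",(R0.T@(np.array(p)-o["ee_pos"])*100).round(2))
    if R is not None: print("rotvec",S.from_matrix(R0.T@R).as_rotvec().round(3))
def dock(p): p=np.array(p)-O; return np.array([p@dx,p@dy,p[2]])*1000
E
python3 - <<'E'
from h import *
c=cap("top"); print("mirror",ray(c,[[455,168],[470,152]],.0).round(3), "stool",ray(c,[[430,215],[473,250]],.06).round(3))
for x in(.52,.59,.66): pass
for p in [[.590,-.0805,.06],[.6675,-.0803,.06],[.4255,-.067,.045]]: print(dock(p).round(1))
p=O+dx*.315+np.array([0,0,.2]); delta(p,goalR()); print(p,goalR())
E
```

```text
mirror [[ 0.716 -0.305  0.   ]
 [ 0.76  -0.35   0.   ]] stool [[ 0.578 -0.21   0.06 ]
 [ 0.49  -0.306  0.06 ]]
[190.2  -1.3  60. ]
[267.6   3.5  60. ]
[25.2  2.4 45. ]
t 0.25 shift cm [-33.18 -67.76   3.12]
rotvec [-0.433 -0.061  0.279]
[ 0.71464555 -0.08658151  0.2       ] [[-0.05930637 -0.90471253 -0.42187438]
 [-0.99823983  0.05374983  0.02506396]
 [-0.          0.42261826 -0.90630779]]
```

Emit:
{"method": "step_arm", "body": {
  "motion": [
    {"grip": 0.35,"x": -2.2,"y": -4.5,"z": 0},
    {"grip": 0.35,"x": -2.2,"y": -4.5,"z": 0},
    {"grip": 0.35,"x": -2.2,"y": -4.5,"z": 0},
    {"grip": 0.35,"x": -2.2,"y": -4.5,"z": 0},
    {"grip": 0.35,"x": -2.2,"y": -4.5,"z": 0},
    {"grip": 0.35,"x": -2.2,"y": -4.5,"z": 0},
    {"grip": 0.35,"x": -2.2,"y": -4.5,"z": 0},
    {"grip": 0.35,"x": -2.2,"y": -4.5,"z": 0},
    {"grip": 0.35,"x": -2.2,"y": -4.5,"z": 0},
    {"grip": 0.35,"x": -2.2,"y": -4.5,"z": 0}
  ]
}}

```text
invalid input
```

Emit:
{"method": "step_arm", "body": {
  "motion": [
    {"grip": 0.35,"x": -2.2,"y": -4.5,"z": 0},
    {"grip": 0.35,"x": -2.2,"y": -4.5,"z": 0},
    {"grip": 0.35,"x": -2.2,"y": -4.5,"z": 0},
    {"grip": 0.35,"x": -2.2,"y": -4.5,"z": 0},
    {"grip": 0.35,"x": -2.2,"y": -4.5,"z": 0},
    {"grip": 0.35}
  ]
}}

```text
invalid input
```

Run:
```python
from h import *
delta(O+dx*.315+np.array([0,0,.2]),goalR())
```

```text
t 0.25 shift cm [-33.18 -67.76   3.12]
rotvec [-0.433 -0.061  0.279]
```

Emit:
{"method": "step_arm", "body": {
  "motion": [
    {"grip": 0.35,"x": -2.2,"y": -4.5,"z": 0,"ax": 0,"ay": 0,"az": 0},
    {"grip": 0.35,"x": -2.2,"y": -4.5,"z": 0,"ax": 0,"ay": 0,"az": 0}
  ]
}}

```text
time_s: 0.5
ee_pos: [0.2061, -0.497, 0.231]
tool_rot: [[0.221, -0.975, -0.0], [-0.975, -0.221, 0.001], [-0.001, -0.0, -1.0]]
ft_force: [0.8, 0.6, -0.0]
opening: 0.0516
```

Emit:
{"method": "step_arm", "body": {
  "motion": [
    {"grip": 0.35,"x": -2.2,"y": -4.5,"z": 0,"ax": 0,"ay": 0,"az": 0},
    {"grip": 0.35,"x": -2.2,"y": -4.5,"z": 0,"ax": 0,"ay": 0,"az": 0},
    {"grip": 0.35,"x": -2.2,"y": -4.5,"z": 0,"ax": 0,"ay": 0,"az": 0},
    {"grip": 0.35,"x": -2.2,"y": -4.5,"z": 0,"ax": 0,"ay": 0,"az": 0},
    {"grip": 0.35,"x": -2.2,"y": -4.5,"z": 0,"ax": 0,"ay": 0,"az": 0},
    {"grip": 0.35,"x": -2.2,"y": -4.5,"z": 0,"ax": 0,"ay": 0,"az": 0},
    {"grip": 0.35,"x": -2.2,"y": -4.5,"z": 0,"ax": 0,"ay": 0,"az": 0},
    {"grip": 0.35,"x": -2.2,"y": -4.5,"z": 0,"ax": 0,"ay": 0,"az": 0},
    {"grip": 0.35,"x": -2.2,"y": -4.5,"z": 0,"ax": 0,"ay": 0,"az": 0},
    {"grip": 0.35,"x": -2.2,"y": -4.5,"z": 0,"ax": 0,"ay": 0,"az": 0}
  ]
}}

```text
time_s: 1.75
ee_pos: [0.5967, -0.1821, 0.2312]
tool_rot: [[0.222, -0.975, -0.0], [-0.975, -0.222, 0.0], [-0.0, 0.0, -1.0]]
ft_force: [0.2, -1.7, 0.3]
opening: 0.0299
```

Emit:
{"method": "step_arm", "body": {
  "motion": [
    {"grip": 0.35,"x": -2.2,"y": -4.5,"z": 0,"ax": 0,"ay": 0,"az": 0},
    {"grip": 0.35,"x": -2.2,"y": -4.5,"z": 0,"ax": 0,"ay": 0,"az": 0},
    {"grip": 0.35,"x": -2.2,"y": -4.5,"z": 0,"ax": 0,"ay": 0,"az": 0},
    {"grip": 0.35,"x": 0,"y": 0,"z": 0,"ax": 0,"ay": 0,"az": 0}
  ]
}}

```text
time_s: 2.25
ee_pos: [0.7141, -0.0865, 0.2297]
tool_rot: [[0.225, -0.974, -0.001], [-0.974, -0.225, 0.001], [-0.001, 0.001, -1.0]]
ft_force: [-1.1, -1.4, -0.1]
opening: 0.03
```

Run:
```python
from h import *
delta(O+dx*.315+np.array([0,0,.2]),goalR())
```

```text
t 2.25 shift cm [ 0.02 -0.05  2.97]
rotvec [-0.432 -0.061  0.282]
```

Emit:
{"method": "step_arm", "body": {
  "motion": [
    {"grip": 0.35,"x": 0,"y": 0,"z": 0,"ax": -0.108,"ay": -0.015,"az": 0.07},
    {"grip": 0.35,"x": 0,"y": 0,"z": 0,"ax": -0.108,"ay": -0.015,"az": 0.07},
    {"grip": 0.35,"x": 0,"y": 0,"z": 0,"ax": -0.108,"ay": -0.015,"az": 0.07},
    {"grip": 0.35,"x": 0,"y": 0,"z": 0,"ax": -0.108,"ay": -0.015,"az": 0.07},
    {"grip": 0.35,"x": 0,"y": 0,"z": 0,"ax": 0,"ay": 0,"az": 0},
    {"grip": 0.35,"x": 0,"y": 0,"z": 0,"ax": 0,"ay": 0,"az": 0}
  ]
}}

```text
time_s: 3.0
ee_pos: [0.7125, -0.0894, 0.2316]
tool_rot: [[-0.059, -0.907, -0.418], [-0.998, 0.054, 0.024], [0.001, 0.419, -0.908]]
ft_force: [-0.4, -0.5, 0.7]
opening: 0.03
```

Run:
```python
from h import *
delta(O+dx*.315+np.array([0,0,.020]),goalR())
o=manip.get_obs(); print(dock(o["ee_pos"]),o["joint_positions"],o["ft_force"],o["opening"])
```

```text
t 3.0 shift cm [-0.32 -9.04 19.14]
rotvec [-0.004 -0.001 -0.   ]
[312.99268556  -2.90212925 231.63884106] [-0.20410359  0.80967676  0.55232792 -0.07670519  2.20588491  1.39380114] [-0.37320724 -0.51957532  0.73363836] 0.02998082320109535
```

Emit:
{"method": "step_arm", "body": {
  "motion": [
    {"grip": 0.35,"x": -0.3,"y": -1,"z": 2.1,"ax": 0,"ay": 0,"az": 0},
    {"grip": 0.35,"x": 0,"y": -1,"z": 2.1,"ax": 0,"ay": 0,"az": 0},
    {"grip": 0.35,"x": 0,"y": -1,"z": 2.1,"ax": 0,"ay": 0,"az": 0},
    {"grip": 0.35,"x": 0,"y": -1,"z": 2.1,"ax": 0,"ay": 0,"az": 0},
    {"grip": 0.35,"x": 0,"y": -1,"z": 2.1,"ax": 0,"ay": 0,"az": 0},
    {"grip": 0.35,"x": 0,"y": -1,"z": 2.1,"ax": 0,"ay": 0,"az": 0},
    {"grip": 0.35,"x": 0,"y": -1,"z": 2.1,"ax": 0,"ay": 0,"az": 0},
    {"grip": 0.35,"x": 0,"y": -1,"z": 2.1,"ax": 0,"ay": 0,"az": 0},
    {"grip": 0.35,"x": 0,"y": 0,"z": 0,"ax": 0,"ay": 0,"az": 0}
  ]
}}

```text
time_s: 4.12
ee_pos: [0.7137, -0.0864, 0.0444]
tool_rot: [[-0.06, -0.905, -0.421], [-0.998, 0.055, 0.024], [0.001, 0.422, -0.907]]
ft_force: [0.2, -0.2, 1.1]
opening: 0.0299
```

Run:
```python
from h import *
delta(O+dx*.315+np.array([0,0,.020]),goalR())
o=manip.get_obs(); print(dock(o["ee_pos"]),o["ft_force"],o["opening"])
c=cap("side"); cv2.imwrite("pics/s1.png",cv2.resize(c["img"][90:210,260:440,::-1],None,fx=4,fy=4,interpolation=cv2.INTER_CUBIC))
```

```text
t 4.125 shift cm [ 0.01 -1.12  2.17]
rotvec [-0.001 -0.001 -0.001]
[3.14038024e+02 1.70114837e-01 4.43538331e+01] [ 0.18618225 -0.22043857  1.14272926] 0.029924084891591395
```

View pics/s1.png

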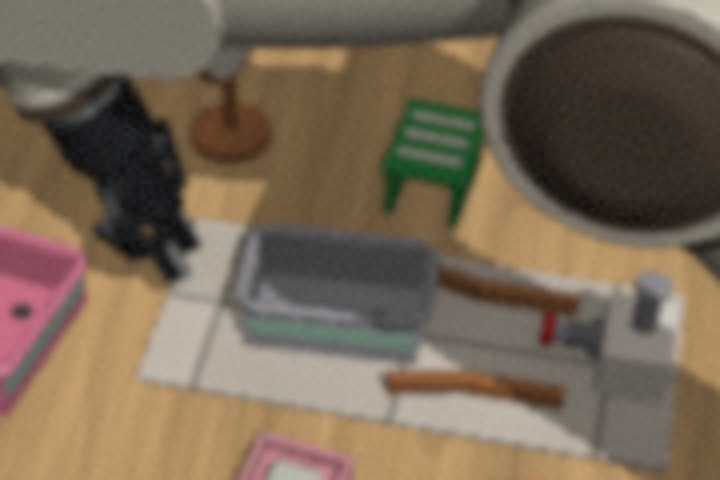

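Emit:
{"method": "step_arm", "body": {
  "motion": [
    {"grip": 0.35,"x": 0,"y": 0.115,"z": 0.93,"ax": 0,"ay": 0,"az": 0},
    {"grip": 0.35,"x": 0,"y": 0.115,"z": 0.93,"ax": 0,"ay": 0,"az": 0},
    {"grip": 0.35,"x": 0,"y": 0.115,"z": 0.93,"ax": 0,"ay": 0,"az": 0},
    {"grip": 0.35,"x": 0,"y": 0,"z": 0,"ax": 0,"ay": 0,"az": 0},
    {"grip": 0.35,"x": 0,"y": 0,"z": 0,"ax": 0,"ay": 0,"az": 0}
  ]
}}

```text
time_s: 4.8
ee_pos: [0.6998, -0.0857, 0.0216]
tool_rot: [[-0.06, -0.905, -0.42], [-0.998, 0.055, 0.024], [0.002, 0.421, -0.907]]
ft_force: [-0.0, -0.7, 0.4]
opening: 0.0299
```

Run:
```python
from h import *
o=manip.get_obs(); print(o["time_s"],dock(o["ee_pos"]),o["ft_force"],o["opening"])
c=cap("side"); cv2.imwrite("pics/s2.png",cv2.resize(c["img"][90:210,260:440,::-1],None,fx=4,fy=4,interpolation=cv2.INTER_CUBIC))
```

```text
4.8 [3.00104645e+02 4.41154581e-02 2.16239880e+01] [-0.0034818  -0.66235462  0.40354649] 0.029866012714473363
```

View pics/s2.png

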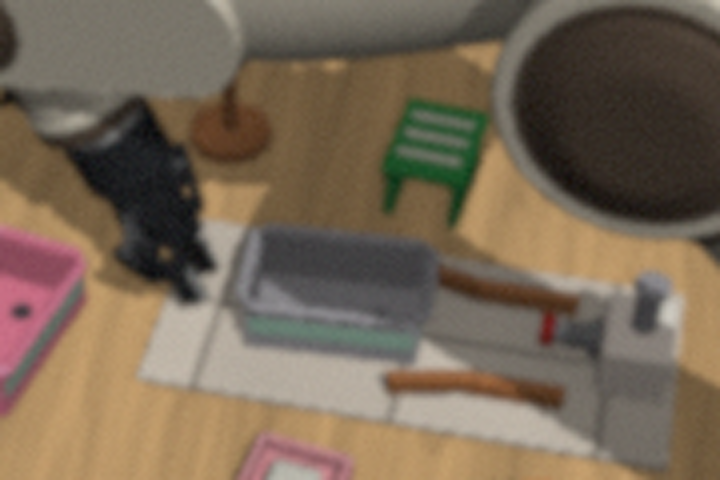

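Emit:
{"method": "step_arm", "body": {
  "motion": [
    {"grip": 0.35,"x": 0,"y": 0.45,"z": 0.21,"ax": 0,"ay": 0,"az": 0},
    {"grip": 0.35,"x": 0,"y": 0.45,"z": 0.21,"ax": 0,"ay": 0,"az": 0},
    {"grip": 0.35,"x": 0,"y": 0.45,"z": 0.21,"ax": 0,"ay": 0,"az": 0},
    {"grip": 0.35,"x": 0,"y": 0.45,"z": 0.21,"ax": 0,"ay": 0,"az": 0},
    {"grip": 0.35,"x": 0,"y": 0,"z": 0,"ax": 0,"ay": 0,"az": 0}
  ]
}}

```text
time_s: 5.48
ee_pos: [0.6795, -0.0844, 0.0216]
tool_rot: [[-0.06, -0.905, -0.42], [-0.998, 0.055, 0.024], [0.002, 0.421, -0.907]]
ft_force: [0.2, 0.2, -0.9]
opening: 0.0299
```

Emit:
{"method": "step_arm", "body": {
  "motion": [
    {"grip": 0.35,"x": 0,"y": 0.18,"z": 0.08,"ax": 0,"ay": 0,"az": 0},
    {"grip": 0.35,"x": 0,"y": 0.18,"z": 0.08,"ax": 0,"ay": 0,"az": 0},
    {"grip": 0.35,"x": 0,"y": 0.18,"z": 0.08,"ax": 0,"ay": 0,"az": 0},
    {"grip": 0.35,"x": 0,"y": 0.18,"z": 0.08,"ax": 0,"ay": 0,"az": 0}
  ]
}}

```text
time_s: 5.98
ee_pos: [0.6718, -0.0839, 0.0215]
tool_rot: [[-0.06, -0.905, -0.421], [-0.998, 0.055, 0.024], [0.002, 0.421, -0.907]]
ft_force: [0.5, 0.2, -0.0]
opening: 0.0298
```

Emit:
{"method": "step_arm", "body": {
  "motion": [
    {"grip": 0.35,"x": 0,"y": 0.18,"z": 0.08,"ax": 0,"ay": 0,"az": 0},
    {"grip": 0.35,"x": 0,"y": 0.18,"z": 0.08,"ax": 0,"ay": 0,"az": 0},
    {"grip": 0.35,"x": 0,"y": 0.18,"z": 0.08,"ax": 0,"ay": 0,"az": 0},
    {"grip": 0.35,"x": 0,"y": 0.18,"z": 0.08,"ax": 0,"ay": 0,"az": 0},
    {"grip": 0.35,"x": 0,"y": 0.18,"z": 0.08,"ax": 0,"ay": 0,"az": 0}
  ]
}}

```text
time_s: 6.6
ee_pos: [0.6621, -0.0834, 0.0216]
tool_rot: [[-0.06, -0.905, -0.42], [-0.998, 0.055, 0.024], [0.002, 0.421, -0.907]]
ft_force: [2.1, -1.1, -0.7]
opening: 0.0301
```

Run:
```python
from h import *
o=manip.get_obs(); print(o["time_s"],dock(o["ee_pos"]),o["ft_force"]@dx,o["ft_force"])
c=cap("side"); cv2.imwrite("pics/s3.png",cv2.resize(c["img"][90:210,260:440,::-1],None,fx=4,fy=4,interpolation=cv2.INTER_CUBIC))
```

```text
6.6 [2.62330352e+02 6.52461193e-02 2.16235987e+01] 2.14215556601503 [ 2.0826679  -1.06486898 -0.70940296]
```

View pics/s3.png

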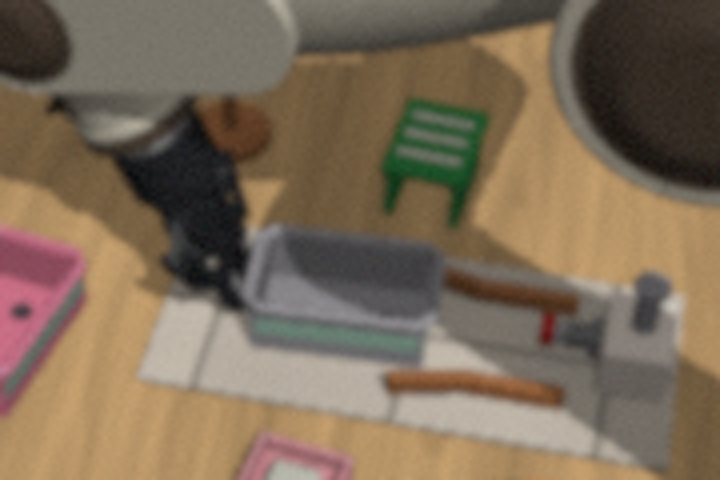

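Emit:
{"method": "step_arm", "body": {
  "motion": [
    {"grip": 0.35,"x": 0,"y": 0.27,"z": 0.127,"ax": 0,"ay": 0,"az": 0},
    {"grip": 0.35,"x": 0,"y": 0.27,"z": 0.127,"ax": 0,"ay": 0,"az": 0},
    {"grip": 0.35,"x": 0,"y": 0.27,"z": 0.127,"ax": 0,"ay": 0,"az": 0},
    {"grip": 0.35,"x": 0,"y": 0.27,"z": 0.127,"ax": 0,"ay": 0,"az": 0},
    {"grip": 0.35,"x": 0,"y": 0.27,"z": 0.127,"ax": 0,"ay": 0,"az": 0}
  ]
}}

```text
time_s: 7.28
ee_pos: [0.647, -0.0824, 0.0216]
tool_rot: [[-0.06, -0.905, -0.42], [-0.998, 0.055, 0.024], [0.002, 0.421, -0.907]]
ft_force: [2.9, -0.8, -0.6]
opening: 0.0298
```

Emit:
{"method": "step_arm", "body": {
  "motion": [
    {"grip": 0.35,"x": 0,"y": 0.27,"z": 0.127,"ax": 0,"ay": 0,"az": 0},
    {"grip": 0.35,"x": 0,"y": 0.27,"z": 0.127,"ax": 0,"ay": 0,"az": 0},
    {"grip": 0.35,"x": 0,"y": 0.27,"z": 0.127,"ax": 0,"ay": 0,"az": 0},
    {"grip": 0.35,"x": 0,"y": 0.27,"z": 0.127,"ax": 0,"ay": 0,"az": 0},
    {"grip": 0.35,"x": 0,"y": 0.27,"z": 0.127,"ax": 0,"ay": 0,"az": 0}
  ]
}}

```text
time_s: 7.9
ee_pos: [0.6322, -0.0815, 0.0215]
tool_rot: [[-0.06, -0.905, -0.42], [-0.998, 0.055, 0.024], [0.002, 0.421, -0.907]]
ft_force: [3.1, -0.1, 1.3]
opening: 0.0299
```

Run:
```python
from h import *
o=manip.get_obs(); print(o["time_s"],dock(o["ee_pos"]),o["ft_force"]@dx,o["ft_force"])
c=cap("top"); cv2.imwrite("pics/t4.png",cv2.resize(c["img"][150:335,285:455,::-1],None,fx=3.2,fy=3.2,interpolation=cv2.INTER_CUBIC))
c=cap("side"); cv2.imwrite("pics/s4.png",cv2.resize(c["img"][90:210,260:440,::-1],None,fx=4,fy=4,interpolation=cv2.INTER_CUBIC))
```

```text
7.9 [2.32375259e+02 1.43806539e-01 2.15346614e+01] 3.079384096750294 [ 3.07819307 -0.11144121  1.34518798]
```

View pics/t4.png

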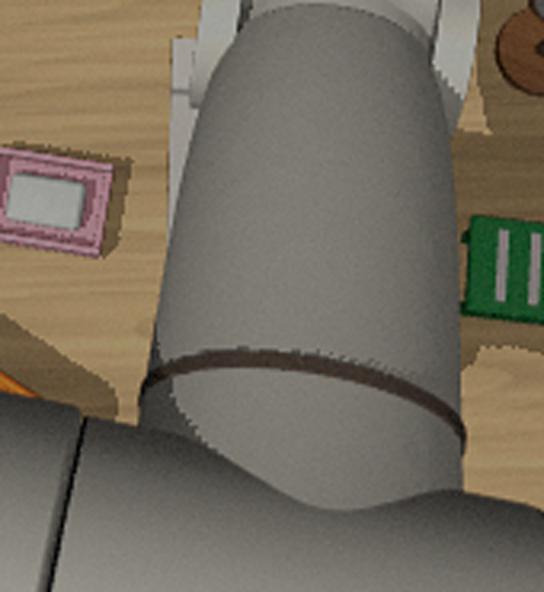

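View pics/s4.png

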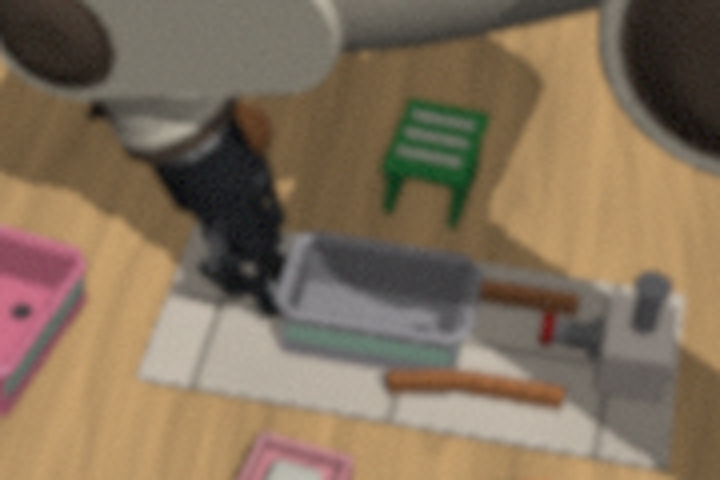

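Run:
```python
from h import *
s=cap("side"); us=lambda p:(np.array(p,float)+.5)/4-.5+np.array([260,90])
for n,p,z in(("rim near",[[482,272],[465,345]],.058),("rim far",[[290,300],[305,240]],.058),("cup face mid",[[541,328]],.036),("cup top",[[543,312]],.049)):
    for q in ray(s,us(p),z): print(n,dock(q).round(1))
```

```text
rim near [ 78.  -31.6  58. ]
rim near [79.  50.7 58. ]
rim far [220.6  33.7  58. ]
rim far [223.8 -36.   58. ]
cup face mid [24.4 -2.1 36. ]
cup top [25.  -7.1 49. ]
```

Emit:
{"method": "step_arm", "body": {
  "motion": [
    {"grip": 0.35,"x": 0,"y": 0.27,"z": 0.127,"ax": 0,"ay": 0,"az": 0},
    {"grip": 0.35,"x": 0,"y": 0.27,"z": 0.127,"ax": 0,"ay": 0,"az": 0},
    {"grip": 0.35,"x": 0,"y": 0.27,"z": 0.127,"ax": 0,"ay": 0,"az": 0},
    {"grip": 0.35,"x": 0,"y": 0.27,"z": 0.127,"ax": 0,"ay": 0,"az": 0},
    {"grip": 0.35,"x": 0,"y": 0.27,"z": 0.127,"ax": 0,"ay": 0,"az": 0},
    {"grip": 0.35,"x": 0,"y": 0.27,"z": 0.127,"ax": 0,"ay": 0,"az": 0}
  ]
}}

```text
time_s: 8.8
ee_pos: [0.6143, -0.0805, 0.0215]
tool_rot: [[-0.06, -0.905, -0.42], [-0.998, 0.055, 0.024], [0.002, 0.421, -0.907]]
ft_force: [4.5, -0.5, 2.0]
opening: 0.0302
```

Emit:
{"method": "step_arm", "body": {
  "motion": [
    {"grip": 0.35,"x": 0,"y": 0.27,"z": 0.127,"ax": 0,"ay": 0,"az": 0},
    {"grip": 0.35,"x": 0,"y": 0.27,"z": 0.127,"ax": 0,"ay": 0,"az": 0},
    {"grip": 0.35,"x": 0,"y": 0.27,"z": 0.127,"ax": 0,"ay": 0,"az": 0},
    {"grip": 0.35,"x": 0,"y": 0.27,"z": 0.127,"ax": 0,"ay": 0,"az": 0},
    {"grip": 0.35,"x": 0,"y": 0.27,"z": 0.127,"ax": 0,"ay": 0,"az": 0},
    {"grip": 0.35,"x": 0,"y": 0.27,"z": 0.127,"ax": 0,"ay": 0,"az": 0}
  ]
}}

```text
time_s: 9.55
ee_pos: [0.5965, -0.0794, 0.0214]
tool_rot: [[-0.06, -0.905, -0.42], [-0.998, 0.055, 0.024], [0.002, 0.421, -0.907]]
ft_force: [5.1, -0.7, 3.8]
opening: 0.0299
```

Run:
```python
from h import *
o=manip.get_obs(); print(o["time_s"],dock(o["ee_pos"]),o["ft_force"]@dx,o["ft_force"])
c=cap("side"); cv2.imwrite("pics/s5.png",cv2.resize(c["img"][110:210,310:440,::-1],None,fx=6,fy=6,interpolation=cv2.INTER_CUBIC))
```

```text
9.55 [1.96647391e+02 1.46983397e-01 2.14201146e+01] 5.160773779494572 [ 5.12822607 -0.70100854  3.83928325]
```

View pics/s5.png

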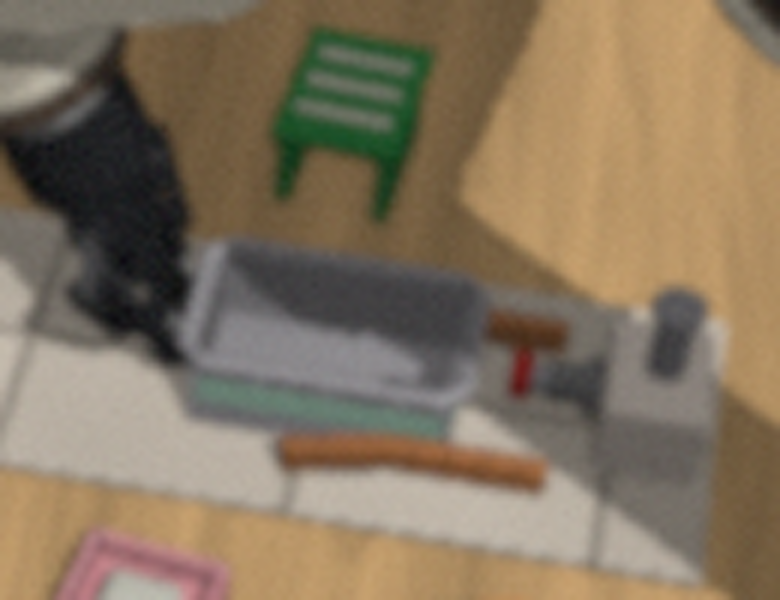

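Emit:
{"method": "step_arm", "body": {
  "motion": [
    {"grip": 0.35,"x": 0,"y": 0.18,"z": 0.079,"ax": 0,"ay": 0,"az": 0},
    {"grip": 0.35,"x": 0,"y": 0.18,"z": 0.079,"ax": 0,"ay": 0,"az": 0},
    {"grip": 0.35,"x": 0,"y": 0.18,"z": 0.079,"ax": 0,"ay": 0,"az": 0},
    {"grip": 0.35,"x": 0,"y": 0.18,"z": 0.079,"ax": 0,"ay": 0,"az": 0}
  ]
}}

```text
time_s: 10.1
ee_pos: [0.5886, -0.0789, 0.0215]
tool_rot: [[-0.06, -0.905, -0.421], [-0.998, 0.055, 0.024], [0.002, 0.421, -0.907]]
ft_force: [4.7, -1.0, 1.8]
opening: 0.0301
```

Emit:
{"method": "step_arm", "body": {
  "motion": [
    {"grip": 0.35,"x": 0,"y": 0.09,"z": 0.039,"ax": 0,"ay": 0,"az": 0},
    {"grip": 0.35,"x": 0,"y": 0.09,"z": 0.039,"ax": 0,"ay": 0,"az": 0},
    {"grip": 0.35,"x": 0,"y": 0.09,"z": 0.039,"ax": 0,"ay": 0,"az": 0}
  ]
}}

```text
time_s: 10.48
ee_pos: [0.5857, -0.0788, 0.0215]
tool_rot: [[-0.06, -0.905, -0.421], [-0.998, 0.055, 0.024], [0.002, 0.421, -0.907]]
ft_force: [3.4, -0.0, 1.0]
opening: 0.0301
```

Run:
```python
from h import *
o=manip.get_obs(); print(o["time_s"],dock(o["ee_pos"]),o["ft_force"]@dx,o["ft_force"])
c=cap("side"); cv2.imwrite("pics/s6.png",cv2.resize(c["img"][110:210,310:440,::-1],None,fx=6,fy=6,interpolation=cv2.INTER_CUBIC))
```

```text
10.475 [1.85839786e+02 1.63649706e-01 2.15309280e+01] 3.3808717574588445 [ 3.38579988 -0.0173922   1.03875784]
```

View pics/s6.png

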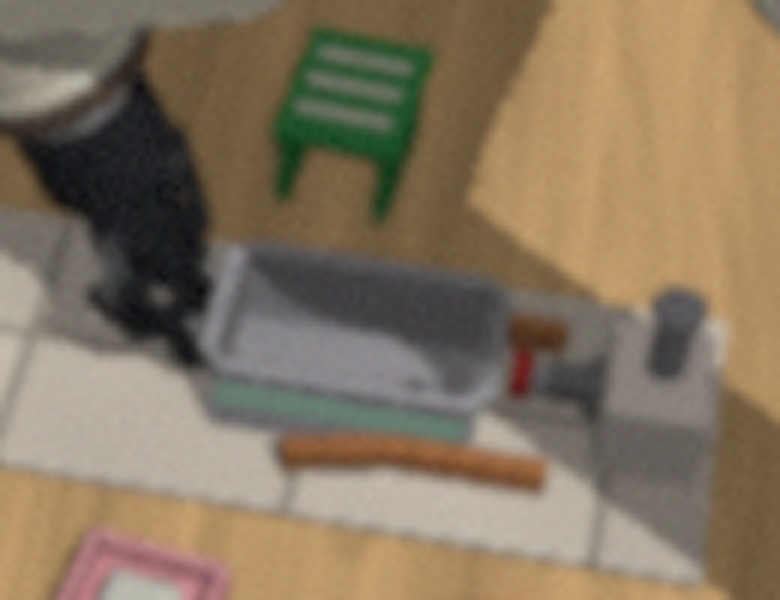

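Emit:
{"method": "step_arm", "body": {
  "motion": [
    {"grip": 0.35,"x": 0,"y": 0.09,"z": 0.0415,"ax": 0,"ay": 0,"az": 0},
    {"grip": 0.35,"x": 0,"y": 0.09,"z": 0.0415,"ax": 0,"ay": 0,"az": 0},
    {"grip": 0.35,"x": 0,"y": 0.09,"z": 0.0415,"ax": 0,"ay": 0,"az": 0}
  ]
}}

```text
time_s: 10.9
ee_pos: [0.5827, -0.0786, 0.0215]
tool_rot: [[-0.06, -0.905, -0.421], [-0.998, 0.055, 0.024], [0.002, 0.421, -0.907]]
ft_force: [3.1, -1.6, 0.5]
opening: 0.0297
```

Emit:
{"method": "step_arm", "body": {
  "motion": [
    {"grip": 0.35,"x": 0,"y": 0.09,"z": 0.0415,"ax": 0,"ay": 0,"az": 0},
    {"grip": 0.35,"x": 0,"y": 0.09,"z": 0.0415,"ax": 0,"ay": 0,"az": 0},
    {"grip": 0.35,"x": 0,"y": 0.09,"z": 0.0415,"ax": 0,"ay": 0,"az": 0}
  ]
}}

```text
time_s: 11.28
ee_pos: [0.5798, -0.0784, 0.0215]
tool_rot: [[-0.06, -0.905, -0.421], [-0.998, 0.055, 0.024], [0.002, 0.421, -0.907]]
ft_force: [3.1, -0.4, -0.7]
opening: 0.0299
```

Emit:
{"method": "step_arm", "body": {
  "motion": [
    {"grip": 0.35,"x": 0,"y": 0.09,"z": 0.0415,"ax": 0,"ay": 0,"az": 0},
    {"grip": 0.35,"x": 0,"y": 0.09,"z": 0.0415,"ax": 0,"ay": 0,"az": 0}
  ]
}}

```text
time_s: 11.52
ee_pos: [0.5778, -0.0783, 0.0216]
tool_rot: [[-0.06, -0.905, -0.421], [-0.998, 0.055, 0.024], [0.002, 0.421, -0.907]]
ft_force: [2.9, -0.0, -0.5]
opening: 0.03
```

Run:
```python
from h import *
o=manip.get_obs(); print(o["time_s"],dock(o["ee_pos"]),o["ft_force"]@dx,o["ft_force"])
c=cap("side"); cv2.imwrite("pics/s7.png",cv2.resize(c["img"][150:190,360:430,::-1],None,fx=11,fy=11,interpolation=cv2.INTER_CUBIC))
```

```text
11.525 [1.77892928e+02 1.63160009e-01 2.15535679e+01] 2.887376626670292 [ 2.89245095e+00 -2.84757572e-04 -5.32159371e-01]
```

View pics/s7.png

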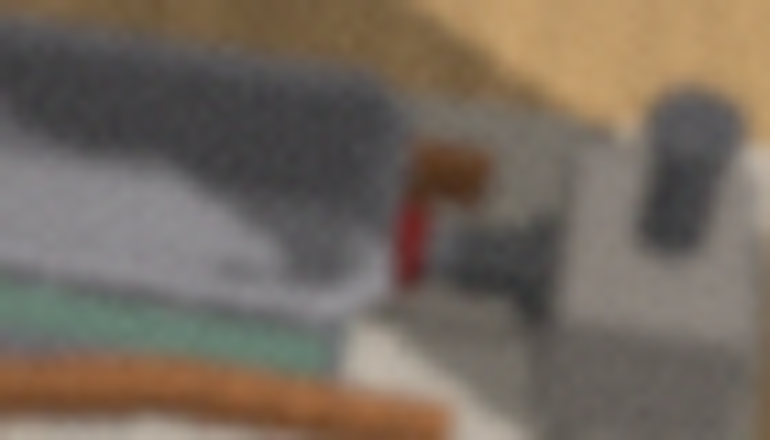

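Emit:
{"method": "step_arm", "body": {
  "motion": [
    {"grip": 0.35,"x": 0,"y": 0.09,"z": 0.042,"ax": 0,"ay": 0,"az": 0},
    {"grip": 0.35,"x": 0,"y": 0.09,"z": 0.042,"ax": 0,"ay": 0,"az": 0}
  ]
}}

```text
time_s: 11.82
ee_pos: [0.5758, -0.0782, 0.0216]
tool_rot: [[-0.06, -0.905, -0.42], [-0.998, 0.055, 0.024], [0.002, 0.421, -0.907]]
ft_force: [2.9, -0.7, -1.0]
opening: 0.0299
```

Emit:
{"method": "step_arm", "body": {
  "motion": [
    {"grip": 0.35,"x": 0,"y": 0.09,"z": 0.042,"ax": 0,"ay": 0,"az": 0}
  ]
}}

```text
time_s: 11.95
ee_pos: [0.5748, -0.0781, 0.0216]
tool_rot: [[-0.06, -0.905, -0.42], [-0.998, 0.055, 0.024], [0.002, 0.421, -0.907]]
ft_force: [2.7, -0.3, -0.3]
opening: 0.0297
```

Emit:
{"method": "step_arm", "body": {
  "motion": [
    {"grip": 0.35,"x": 0,"y": 0.09,"z": 0.042,"ax": 0,"ay": 0,"az": 0}
  ]
}}

```text
time_s: 12.08
ee_pos: [0.5739, -0.078, 0.0216]
tool_rot: [[-0.06, -0.905, -0.42], [-0.998, 0.055, 0.024], [0.002, 0.421, -0.907]]
ft_force: [3.6, -0.3, 0.4]
opening: 0.0297
```

Emit:
{"method": "step_arm", "body": {
  "motion": [
    {"grip": 0.35,"x": 0,"y": 0.09,"z": 0.042,"ax": 0,"ay": 0,"az": 0}
  ]
}}

```text
time_s: 12.2
ee_pos: [0.5729, -0.078, 0.0216]
tool_rot: [[-0.06, -0.905, -0.42], [-0.998, 0.055, 0.024], [0.002, 0.421, -0.907]]
ft_force: [3.1, -0.2, -0.8]
opening: 0.0301
```

Emit:
{"method": "step_arm", "body": {
  "motion": [
    {"grip": 0.35,"x": 0,"y": 0.09,"z": 0.042,"ax": 0,"ay": 0,"az": 0}
  ]
}}

```text
time_s: 12.32
ee_pos: [0.5719, -0.0779, 0.0216]
tool_rot: [[-0.06, -0.905, -0.42], [-0.998, 0.055, 0.024], [0.002, 0.421, -0.907]]
ft_force: [3.6, 0.1, 0.1]
opening: 0.0299
```

Emit:
{"method": "step_arm", "body": {
  "motion": [
    {"grip": 0.35,"x": 0,"y": 0.09,"z": 0.042,"ax": 0,"ay": 0,"az": 0}
  ]
}}

```text
time_s: 12.45
ee_pos: [0.571, -0.0779, 0.0216]
tool_rot: [[-0.06, -0.905, -0.42], [-0.998, 0.055, 0.024], [0.002, 0.421, -0.907]]
ft_force: [5.0, -0.1, -0.1]
opening: 0.0302
```

Emit:
{"method": "step_arm", "body": {
  "motion": [
    {"grip": 0.35,"x": 0,"y": 0.09,"z": 0.042,"ax": 0,"ay": 0,"az": 0}
  ]
}}

```text
time_s: 12.58
ee_pos: [0.5701, -0.0778, 0.0216]
tool_rot: [[-0.06, -0.906, -0.42], [-0.998, 0.055, 0.024], [0.002, 0.421, -0.907]]
ft_force: [6.2, 0.2, -0.2]
opening: 0.03
```

Emit:
{"method": "step_arm", "body": {
  "motion": [
    {"grip": 0.35,"x": 0,"y": 0.09,"z": 0.042,"ax": 0,"ay": 0,"az": 0}
  ]
}}

```text
time_s: 12.7
ee_pos: [0.5692, -0.0778, 0.0216]
tool_rot: [[-0.06, -0.906, -0.42], [-0.998, 0.055, 0.024], [0.002, 0.421, -0.907]]
ft_force: [6.2, 0.1, -1.5]
opening: 0.0293
```

Emit:
{"method": "step_arm", "body": {
  "motion": [
    {"grip": 0.35,"x": 0,"y": 0.06,"z": 0.028,"ax": 0,"ay": 0,"az": 0}
  ]
}}

```text
time_s: 12.82
ee_pos: [0.5686, -0.0777, 0.0216]
tool_rot: [[-0.06, -0.906, -0.42], [-0.998, 0.055, 0.024], [0.002, 0.42, -0.907]]
ft_force: [7.8, -0.9, -1.4]
opening: 0.03
```

Run:
```python
from h import *
c=cap("side"); cv2.imwrite("pics/s8.png",cv2.resize(c["img"][110:210,310:440,::-1],None,fx=6,fy=6,interpolation=cv2.INTER_CUBIC))
o=manip.get_obs(); print(o["time_s"],o["ee_pos"],dock(o["ee_pos"]),o["ft_force"]@dx,o["ft_force"])
```

```text
12.875 [ 0.56858347 -0.07770002  0.02157828] [168.66828765   0.20344685  21.57828109] 7.24632655954828 [ 7.24006226 -0.32050606 -1.55111451]
```

View pics/s8.png

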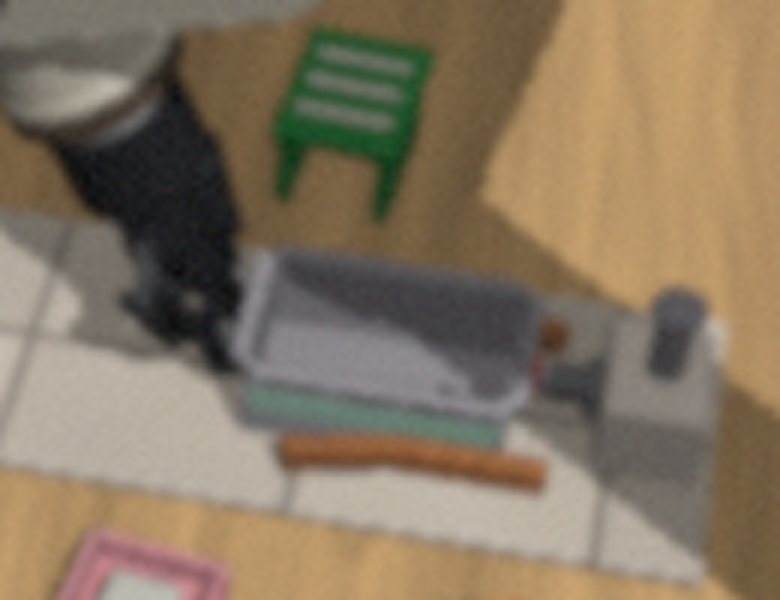

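Emit:
{"method": "step_arm", "body": {
  "motion": [
    {"grip": 0.35,"x": 0,"y": 0.052,"z": 0.03,"ax": 0,"ay": 0,"az": 0}
  ]
}}

```text
time_s: 13.0
ee_pos: [0.5682, -0.0777, 0.0216]
tool_rot: [[-0.06, -0.906, -0.419], [-0.998, 0.055, 0.024], [0.002, 0.42, -0.908]]
ft_force: [8.0, -0.8, -1.2]
opening: 0.0298
```

Emit:
{"method": "step_arm", "body": {
  "motion": [
    {"grip": 0.35,"x": 0,"y": 0.052,"z": 0.03,"ax": 0,"ay": 0,"az": 0}
  ]
}}

```text
time_s: 13.12
ee_pos: [0.5677, -0.0776, 0.0216]
tool_rot: [[-0.06, -0.906, -0.419], [-0.998, 0.055, 0.024], [0.002, 0.42, -0.908]]
ft_force: [10.1, -0.8, -1.1]
opening: 0.03
```

Run:
```python
from h import *
o=manip.get_obs(); print(o["time_s"],o["ee_pos"],dock(o["ee_pos"]),o["ft_force"]@dx,o["ft_force"])
```

```text
13.125 [ 0.56769585 -0.07764592  0.02156274] [167.77902335   0.2048024   21.56274456] 10.096000149735092 [10.06416829 -0.83543348 -1.05004029]
```

Emit:
{"method": "step_arm", "body": {
  "motion": [
    {"grip": 0.35,"x": 0,"y": 0.03,"z": 0.016,"ax": 0,"ay": 0,"az": 0}
  ]
}}

```text
time_s: 13.25
ee_pos: [0.5674, -0.0777, 0.0216]
tool_rot: [[-0.06, -0.906, -0.419], [-0.998, 0.055, 0.024], [0.002, 0.419, -0.908]]
ft_force: [10.1, -0.6, -1.6]
opening: 0.03
```

Emit:
{"method": "step_arm", "body": {
  "motion": [
    {"grip": 0.35,"x": 0,"y": 0,"z": 0,"ax": 0,"ay": 0,"az": 0}
  ]
}}

```text
time_s: 13.38
ee_pos: [0.5674, -0.0776, 0.0216]
tool_rot: [[-0.06, -0.906, -0.419], [-0.998, 0.055, 0.024], [0.002, 0.419, -0.908]]
ft_force: [9.3, 0.9, -0.9]
opening: 0.03
```

Emit:
{"method": "step_arm", "body": {
  "motion": [
    {"grip": 0.35,"x": 0,"y": 0,"z": 0,"ax": 0,"ay": 0,"az": 0}
  ]
}}

```text
time_s: 13.5
ee_pos: [0.5674, -0.0777, 0.0216]
tool_rot: [[-0.06, -0.906, -0.419], [-0.998, 0.055, 0.024], [0.002, 0.419, -0.908]]
ft_force: [9.5, 0.2, -0.7]
opening: 0.0299
```

Run:
```python
from h import *
o=manip.get_obs(); print(o["time_s"],o["ee_pos"],dock(o["ee_pos"]),o["ft_force"]@dx,o["ft_force"])
```

```text
13.5 [ 0.56744036 -0.07765674  0.02158539] [167.5246253    0.17885084  21.58538922] 9.434746393275503 [ 9.46549835  0.23759765 -0.70323744]
```

Emit:
{"method": "step_arm", "body": {
  "motion": [
    {"grip": 0.35,"x": 0,"y": 0.036,"z": 0.02,"ax": 0,"ay": 0,"az": 0},
    {"grip": 0.35,"x": 0,"y": 0,"z": 0,"ax": 0,"ay": 0,"az": 0}
  ]
}}

```text
time_s: 13.75
ee_pos: [0.5671, -0.0776, 0.0216]
tool_rot: [[-0.06, -0.906, -0.419], [-0.998, 0.055, 0.024], [0.002, 0.419, -0.908]]
ft_force: [9.3, -0.1, -0.3]
opening: 0.0297
```

Emit:
{"method": "step_arm", "body": {
  "motion": [
    {"grip": 0.35,"x": 0,"y": 0,"z": 0,"ax": 0,"ay": 0,"az": 0},
    {"grip": 0.35,"x": 0,"y": 0,"z": 0,"ax": 0,"ay": 0,"az": 0}
  ]
}}

```text
time_s: 14.0
ee_pos: [0.5671, -0.0777, 0.0216]
tool_rot: [[-0.06, -0.906, -0.419], [-0.998, 0.055, 0.024], [0.002, 0.419, -0.908]]
ft_force: [10.7, -0.3, -0.9]
opening: 0.0298
```

Emit:
{"method": "step_arm", "body": {
  "motion": [
    {"grip": 0.35,"x": 0,"y": 0,"z": 0,"ax": 0,"ay": 0,"az": 0},
    {"grip": 0.35,"x": 0,"y": 0,"z": 0,"ax": 0,"ay": 0,"az": 0}
  ]
}}

```text
time_s: 14.25
ee_pos: [0.5671, -0.0777, 0.0215]
tool_rot: [[-0.06, -0.906, -0.419], [-0.998, 0.055, 0.024], [0.002, 0.419, -0.908]]
ft_force: [10.1, 0.2, -0.5]
opening: 0.0298
```

Run:
```python
from h import *
c=cap("side","pics/s9f.png"); cv2.imwrite("pics/s9.png",cv2.resize(c["img"][110:210,310:440,::-1],None,fx=6,fy=6,interpolation=cv2.INTER_CUBIC))
o=manip.get_obs(); print(o["time_s"],o["ee_pos"],dock(o["ee_pos"]),o["ft_force"]@dx,o["ft_force"])
```

```text
14.3 [ 0.56713967 -0.07763095  0.02160391] [167.22293494   0.18675997  21.60390788] 9.7459352788298 [ 9.7560459  -0.11907156 -0.74192069]
```

View pics/s9.png

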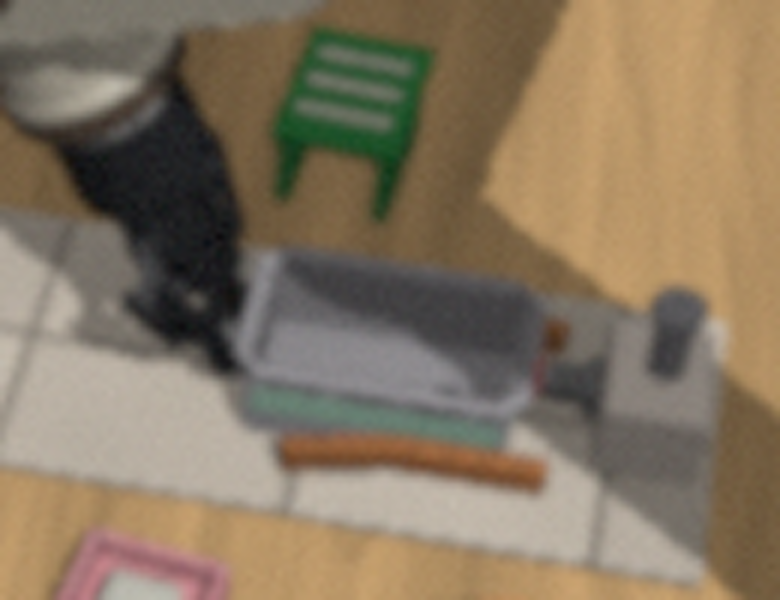

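Emit:
{"method": "step_arm", "body": {
  "motion": [
    {"grip": 0.35,"x": 0,"y": 0.045,"z": 0.024,"ax": 0,"ay": 0,"az": 0},
    {"grip": 0.35,"x": 0,"y": 0,"z": 0,"ax": 0,"ay": 0,"az": 0}
  ]
}}

```text
time_s: 14.55
ee_pos: [0.5667, -0.0776, 0.0216]
tool_rot: [[-0.06, -0.906, -0.418], [-0.998, 0.055, 0.024], [0.002, 0.419, -0.908]]
ft_force: [10.7, -0.1, -0.7]
opening: 0.0302
```

Emit:
{"method": "step_arm", "body": {
  "motion": [
    {"grip": 0.35,"x": 0,"y": 0,"z": 0,"ax": 0,"ay": 0,"az": 0},
    {"grip": 0.35,"x": 0,"y": 0,"z": 0,"ax": 0,"ay": 0,"az": 0}
  ]
}}

```text
time_s: 14.8
ee_pos: [0.5667, -0.0776, 0.0216]
tool_rot: [[-0.06, -0.906, -0.418], [-0.998, 0.055, 0.024], [0.002, 0.419, -0.908]]
ft_force: [11.1, -0.6, -0.2]
opening: 0.0298
```

Emit:
{"method": "step_arm", "body": {
  "motion": [
    {"grip": 0.35,"x": 0,"y": 0,"z": 0,"ax": 0,"ay": 0,"az": 0},
    {"grip": 0.35,"x": 0,"y": 0,"z": 0,"ax": 0,"ay": 0,"az": 0}
  ]
}}

```text
time_s: 15.05
ee_pos: [0.5667, -0.0776, 0.0216]
tool_rot: [[-0.06, -0.906, -0.418], [-0.998, 0.055, 0.024], [0.002, 0.419, -0.908]]
ft_force: [11.1, 0.2, -0.8]
opening: 0.0297
```

Emit:
{"method": "step_arm", "body": {
  "motion": [
    {"grip": 0.35,"x": 0,"y": 0,"z": 0,"ax": 0,"ay": 0,"az": 0}
  ]
}}

```text
time_s: 15.18
ee_pos: [0.5667, -0.0776, 0.0216]
tool_rot: [[-0.06, -0.906, -0.418], [-0.998, 0.055, 0.024], [0.002, 0.419, -0.908]]
ft_force: [10.5, 0.2, 0.1]
opening: 0.0299
```

Emit:
{"method": "step_arm", "body": {
  "motion": [
    {"grip": 0.35,"x": 0,"y": 0,"z": 0,"ax": 0,"ay": 0,"az": 0}
  ]
}}

```text
time_s: 15.3
ee_pos: [0.5667, -0.0776, 0.0216]
tool_rot: [[-0.06, -0.906, -0.418], [-0.998, 0.055, 0.024], [0.002, 0.419, -0.908]]
ft_force: [10.6, 0.4, -0.6]
opening: 0.03
```

Emit:
{"method": "step_arm", "body": {
  "motion": [
    {"grip": 0.35,"x": 0,"y": -0.027,"z": -0.0126,"ax": 0,"ay": 0,"az": 0},
    {"grip": 0.35,"x": 0,"y": -0.027,"z": -0.0126,"ax": 0,"ay": 0,"az": 0},
    {"grip": 0.35,"x": 0,"y": -0.027,"z": -0.0126,"ax": 0,"ay": 0,"az": 0},
    {"grip": 0.35,"x": 0,"y": -0.027,"z": -0.0126,"ax": 0,"ay": 0,"az": 0}
  ]
}}

```text
time_s: 15.8
ee_pos: [0.5674, -0.0776, 0.0216]
tool_rot: [[-0.06, -0.906, -0.42], [-0.998, 0.055, 0.024], [0.002, 0.42, -0.907]]
ft_force: [6.8, -0.5, 1.4]
opening: 0.0298
```

Emit:
{"method": "step_arm", "body": {
  "motion": [
    {"grip": 0.35,"x": 0,"y": -0.027,"z": -0.0126,"ax": 0,"ay": 0,"az": 0},
    {"grip": 0.35,"x": 0,"y": -0.027,"z": -0.0126,"ax": 0,"ay": 0,"az": 0},
    {"grip": 0.35,"x": 0,"y": -0.027,"z": -0.0126,"ax": 0,"ay": 0,"az": 0},
    {"grip": 0.35,"x": 0,"y": -0.027,"z": -0.0126,"ax": 0,"ay": 0,"az": 0}
  ]
}}

```text
time_s: 16.3
ee_pos: [0.5683, -0.0776, 0.0215]
tool_rot: [[-0.06, -0.905, -0.42], [-0.998, 0.055, 0.024], [0.002, 0.421, -0.907]]
ft_force: [2.6, 0.3, 1.5]
opening: 0.03
```

Emit:
{"method": "step_arm", "body": {
  "motion": [
    {"grip": 0.35,"x": 0,"y": -0.027,"z": -0.0126,"ax": 0,"ay": 0,"az": 0},
    {"grip": 0.35,"x": 0,"y": -0.027,"z": -0.0126,"ax": 0,"ay": 0,"az": 0},
    {"grip": 0.35,"x": 0,"y": -0.027,"z": -0.0126,"ax": 0,"ay": 0,"az": 0},
    {"grip": 0.35,"x": 0,"y": -0.027,"z": -0.0126,"ax": 0,"ay": 0,"az": 0}
  ]
}}

```text
time_s: 16.8
ee_pos: [0.5693, -0.0778, 0.0214]
tool_rot: [[-0.06, -0.905, -0.421], [-0.998, 0.055, 0.024], [0.002, 0.421, -0.907]]
ft_force: [1.3, 1.2, 0.7]
opening: 0.0302
```

Emit:
{"method": "step_arm", "body": {
  "motion": [
    {"grip": 0.35,"x": 0,"y": -0.027,"z": -0.0126,"ax": 0,"ay": 0,"az": 0},
    {"grip": 0.35,"x": 0,"y": -0.027,"z": -0.0126,"ax": 0,"ay": 0,"az": 0},
    {"grip": 0.35,"x": 0,"y": -0.027,"z": -0.0126,"ax": 0,"ay": 0,"az": 0},
    {"grip": 0.35,"x": 0,"y": -0.027,"z": -0.0126,"ax": 0,"ay": 0,"az": 0}
  ]
}}

```text
time_s: 17.3
ee_pos: [0.5705, -0.0778, 0.0213]
tool_rot: [[-0.06, -0.905, -0.421], [-0.998, 0.055, 0.024], [0.002, 0.421, -0.907]]
ft_force: [1.6, -0.4, 0.7]
opening: 0.0299
```

Continuing the slow ease-off.

Emit:
{"method": "step_arm", "body": {
  "motion": [
    {"grip": 0.35,"x": 0,"y": -0.027,"z": -0.0126,"ax": 0,"ay": 0,"az": 0},
    {"grip": 0.35,"x": 0,"y": -0.027,"z": -0.0126,"ax": 0,"ay": 0,"az": 0},
    {"grip": 0.35,"x": 0,"y": -0.027,"z": -0.0126,"ax": 0,"ay": 0,"az": 0},
    {"grip": 0.35,"x": 0,"y": -0.027,"z": -0.0126,"ax": 0,"ay": 0,"az": 0}
  ]
}}

```text
time_s: 17.8
ee_pos: [0.5718, -0.0779, 0.0213]
tool_rot: [[-0.06, -0.905, -0.421], [-0.998, 0.055, 0.024], [0.002, 0.421, -0.907]]
ft_force: [-0.8, 0.6, 0.1]
opening: 0.0298
```

Emit:
{"method": "step_arm", "body": {
  "motion": [
    {"grip": 0.35,"x": 0,"y": -0.027,"z": -0.0126,"ax": 0,"ay": 0,"az": 0},
    {"grip": 0.35,"x": 0,"y": -0.027,"z": -0.0126,"ax": 0,"ay": 0,"az": 0},
    {"grip": 0.35,"x": 0,"y": -0.027,"z": -0.0126,"ax": 0,"ay": 0,"az": 0},
    {"grip": 0.35,"x": 0,"y": -0.027,"z": -0.0126,"ax": 0,"ay": 0,"az": 0},
    {"grip": 0.35,"x": 0,"y": -0.027,"z": -0.0126,"ax": 0,"ay": 0,"az": 0},
    {"grip": 0.35,"x": 0,"y": -0.027,"z": -0.0126,"ax": 0,"ay": 0,"az": 0},
    {"grip": 0.35,"x": 0,"y": -0.027,"z": -0.0126,"ax": 0,"ay": 0,"az": 0},
    {"grip": 0.35,"x": 0,"y": -0.027,"z": -0.0126,"ax": 0,"ay": 0,"az": 0}
  ]
}}

```text
time_s: 18.8
ee_pos: [0.5742, -0.078, 0.0214]
tool_rot: [[-0.06, -0.905, -0.42], [-0.998, 0.055, 0.024], [0.002, 0.421, -0.907]]
ft_force: [0.5, 0.9, 0.1]
opening: 0.0297
```

Run:
```python
from h import *
c=cap("side","pics/s10f.png"); cv2.imwrite("pics/s10.png",cv2.resize(c["img"][110:210,310:440,::-1],None,fx=6,fy=6,interpolation=cv2.INTER_CUBIC))
o=manip.get_obs(); print(o["time_s"],o["ee_pos"],dock(o["ee_pos"]),o["ft_force"]@dx,o["ft_force"])
```

```text
18.85 [ 0.57423018 -0.07804311  0.02139334] [174.32540968   0.19584686  21.39334257] -0.23127746137909022 [-0.22009172  0.19514159  0.24309439]
```

View pics/s10.png

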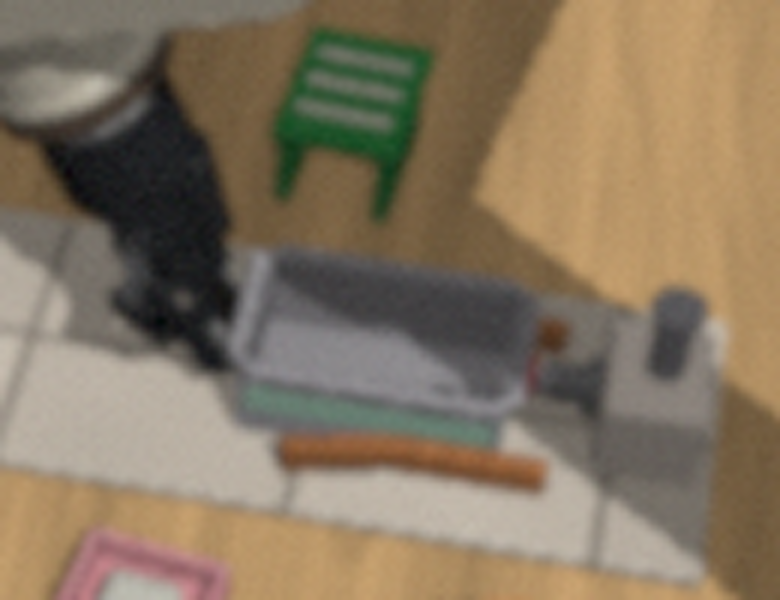

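Emit:
{"method": "step_arm", "body": {
  "motion": [
    {"grip": 0.35,"x": 0,"y": -0.18,"z": -0.084,"ax": 0,"ay": 0,"az": 0},
    {"grip": 0.35,"x": 0,"y": -0.18,"z": -0.084,"ax": 0,"ay": 0,"az": 0},
    {"grip": 0.35,"x": 0,"y": -0.45,"z": -0.21,"ax": 0,"ay": 0,"az": 0},
    {"grip": 0.35,"x": 0,"y": -0.45,"z": -0.21,"ax": 0,"ay": 0,"az": 0},
    {"grip": 0.35,"x": 0,"y": -0.45,"z": -0.21,"ax": 0,"ay": 0,"az": 0},
    {"grip": 0.35,"x": 0,"y": -0.45,"z": -0.21,"ax": 0,"ay": 0,"az": 0},
    {"grip": 0.35,"x": 0,"y": -0.9,"z": -0.42,"ax": 0,"ay": 0,"az": 0},
    {"grip": 0.35,"x": 0,"y": -0.9,"z": -0.42,"ax": 0,"ay": 0,"az": 0},
    {"grip": 0.35,"x": 0,"y": -0.9,"z": -0.42,"ax": 0,"ay": 0,"az": 0},
    {"grip": 0.35,"x": 0,"y": 0,"z": 0,"ax": 0,"ay": 0,"az": 0}
  ]
}}

```text
time_s: 20.1
ee_pos: [0.6283, -0.0813, 0.0212]
tool_rot: [[-0.06, -0.905, -0.42], [-0.998, 0.055, 0.024], [0.002, 0.421, -0.907]]
ft_force: [-0.5, 0.1, 0.8]
opening: 0.0301
```

Emit:
{"method": "step_arm", "body": {
  "motion": [
    {"grip": 0.35,"x": 0,"y": 0.85,"z": -1.8,"ax": 0,"ay": 0,"az": 0},
    {"grip": 0.35,"x": 0,"y": 0.85,"z": -1.8,"ax": 0,"ay": 0,"az": 0},
    {"grip": 0.35,"x": 0,"y": 0.85,"z": -1.8,"ax": 0,"ay": 0,"az": 0},
    {"grip": 0.35,"x": 0,"y": 0.85,"z": -1.8,"ax": 0,"ay": 0,"az": 0},
    {"grip": 0.35,"x": 0,"y": 0.85,"z": -1.8,"ax": 0,"ay": 0,"az": 0},
    {"grip": 0.35,"x": 0,"y": 0.85,"z": -1.8,"ax": 0,"ay": 0,"az": 0},
    {"grip": 0.35,"x": 0,"y": 0.85,"z": -1.8,"ax": 0,"ay": 0,"az": 0},
    {"grip": 0.35,"x": 0,"y": 0.85,"z": -1.8,"ax": 0,"ay": 0,"az": 0},
    {"grip": 0.35,"x": 0,"y": 0.85,"z": -1.8,"ax": 0,"ay": 0,"az": 0},
    {"grip": 0.35,"x": 0,"y": 0.85,"z": -1.8,"ax": 0,"ay": 0,"az": 0}
  ]
}}

```text
time_s: 21.35
ee_pos: [0.6264, -0.0809, 0.2218]
tool_rot: [[-0.06, -0.905, -0.421], [-0.998, 0.055, 0.024], [0.002, 0.421, -0.907]]
ft_force: [-0.0, -0.2, -0.4]
opening: 0.0297
```

Run:
```python
from h import *
c=cap("side","pics/s11f.png"); cv2.imwrite("pics/s11.png",cv2.resize(c["img"][110:210,310:440,::-1],None,fx=6,fy=6,interpolation=cv2.INTER_CUBIC))
o=manip.get_obs(); print(o["time_s"],o["ee_pos"],dock(o["ee_pos"]),o["ft_force"])
```

```text
21.4 [ 0.62683437 -0.08096298  0.22458338] [227.01017502   0.40087944 224.58338192] [0.01982619 0.27363536 2.66211375]
```

View pics/s11.png

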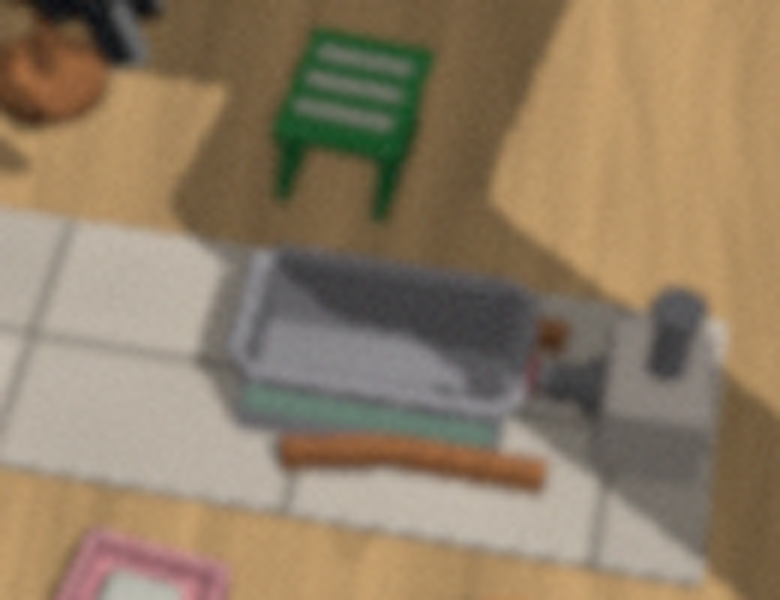

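View pics/s11f.png

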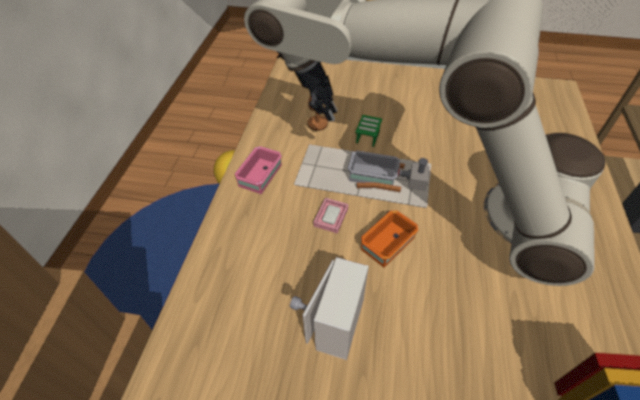

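Run:
```python
from h import *
a=cv2.imread("pics/s1.png"); 
c=cap("side"); d=c["img"]; p=cv2.imread("pics/side0.png")[:,:,::-1]
for n,lo,hi in(("stool",(45,120,40),(85,255,255)),("dish/pink",(150,70,60),(175,255,255))):
    for im in(p,d):
        m=cv2.inRange(cv2.cvtColor(np.ascontiguousarray(im),cv2.COLOR_RGB2HSV),lo,hi); m[:, :200]=0; m[:, 450:]=0
        k,l,s,ce=cv2.connectedComponentsWithStats(m); print(n,[(ce[i].round(1).tolist(),int(s[i,4])) for i in range(1,k) if s[i,4]>60])
print(manip.get_obs()["ft_force"]); print(manip.job_done())
```

```text
stool [([367.2, 133.1], 151)]
stool [([368.9, 132.1], 146)]
dish/pink [([257.7, 166.9], 1084)]
dish/pink [([257.9, 166.5], 1074)]
[-0.089857    0.10093293 -0.58640795]
the job is handed in; nothing more can be done
None
```

I dragged the steel bath flat along the panel, between the rails, and against the red cup. I then eased it off and handed the job in at about 21.5 s. I have no verdict, only my own checks.

- **Drag:** I pushed on the far wall just under the far rim with two fingertips 30 mm apart, the tool tilted 25°. The low contact was to keep the bath from tipping, and the side pictures show it flat throughout. Mid-drag, sinking slightly, the tool pressed down on the bath with about 4 N, so I raised it a little. Sliding friction settled at about 3 N.
- **Squeeze:** I held for about 0.8 s at 10.5–11.1 N on the wrist. Less friction, that is about 8 N on the cup. Judging by travel at 1.8 N/mm gives nearer 9 N. The two don't quite agree, but both are well under 12 N.
- **Release:** I backed off at about 2.4 mm/s until the wrist force read zero, then withdrew and rose clear.
- **Last pictures:** The bath had not moved after the fingers left, and it looks to be touching the cup. Friction probably leaves the cup pressing back lightly, with at most about 3 N.
- **Other objects:** The soap dish and mirror look unmoved by eye; my colour check missed the dish and did not cover the mirror. The stool's colour patch shifted by about 1.7 pixels. I put that down to arm shadow, as the arm never went near it.

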